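# Uncap the probing-bed headers and load the target modules

## Task

Load the target modules on the bench into the probing bed in number order (red one, then yellow two, then blue three, passing over any that is not there): lift the white dust cap off the bay of the module's colour and lay it bar up on the floor of the grey tray, then set the module between that bay's rails, contacts towards the header block, and push it up until it sits flush against the header with no gap. A bay that has no module can stay capped. Leave the logger, mug and screwdriver where they are.

Things in the scene. Friction and masses are not known exactly. Their poses are not given: they have to be found in the camera images.
- module_red: target module number 1, about 0.25 kg: red housing 92 x 52 x 22 mm (x, y, z), on it a centred green deck 64 x 38 mm, 18 mm high (top 40 mm above the underside). Origin: centre of underside; z up, +x to its brass contact end. Loose on the table. May be absent.
- contacts_red (a point): middle of the flat contact end face of the red module, 46 mm along +x from its origin and 11 mm up
- bay_red: fixed bay 1 of three, side by side 80 mm apart in any order: floor 4 mm above the origin; rails along x from x -66 to 46 mm, 8 mm high, 58 mm apart (3 mm play each side of a module); red header block 30 x 64 x 30 mm with its face at x = 46 mm; -x end open, with red strip and 1 white pip(s). Origin: 4 mm below the underside centre of a homed module; same axes.
- cap_red: loose white dust cap over the red bay's header, 80 g: plate 40 x 74 mm (x, y), top 20 mm above the skirt's lower edge; skirt 16 mm deep, 2 mm play round the header; black grab bar on top 14 mm wide (x), 44 mm long (y), from 20 to 46 mm above the lower edge. Origin: centre of the lower edge, z up; starts at x 61, z 18 mm of its bay. Lifts straight off.
- module_yellow: target module number 2, about 0.25 kg: yellow housing 92 x 52 x 22 mm (x, y, z), on it a centred green deck 64 x 38 mm, 18 mm high (top 40 mm above the underside). Origin: centre of underside; z up, +x to its brass contact end. Loose on the table. May be absent.
- contacts_yellow (a point): middle of the flat contact end face of the yellow module, 46 mm along +x from its origin and 11 mm up
- bay_yellow: fixed bay 2 of three, side by side 80 mm apart in any order: floor 4 mm above the origin; rails along x from x -66 to 46 mm, 8 mm high, 58 mm apart (3 mm play each side of a module); yellow header block 30 x 64 x 30 mm with its face at x = 46 mm; -x end open, with yellow strip and 2 white pip(s). Origin: 4 mm below the underside centre of a homed module; same axes.
- cap_yellow: loose white dust cap over the yellow bay's header, 80 g: plate 40 x 74 mm (x, y), top 20 mm above the skirt's lower edge; skirt 16 mm deep, 2 mm play round the header; black grab bar on top 14 mm wide (x), 44 mm long (y), from 20 to 46 mm above the lower edge. Origin: centre of the lower edge, z up; starts at x 61, z 18 mm of its bay. Lifts straight off.
- module_blue: target module number 3, about 0.25 kg: blue housing 92 x 52 x 22 mm (x, y, z), on it a centred green deck 64 x 38 mm, 18 mm high (top 40 mm above the underside). Origin: centre of underside; z up, +x to its brass contact end. Loose on the table. May be absent.
- contacts_blue (a point): middle of the flat contact end face of the blue module, 46 mm along +x from its origin and 11 mm up
- bay_blue: fixed bay 3 of three, side by side 80 mm apart in any order: floor 4 mm above the origin; rails along x from x -66 to 46 mm, 8 mm high, 58 mm apart (3 mm play each side of a module); blue header block 30 x 64 x 30 mm with its face at x = 46 mm; -x end open, with blue strip and 3 white pip(s). Origin: 4 mm below the underside centre of a homed module; same axes.
- cap_blue: loose white dust cap over the blue bay's header, 80 g: plate 40 x 74 mm (x, y), top 20 mm above the skirt's lower edge; skirt 16 mm deep, 2 mm play round the header; black grab bar on top 14 mm wide (x), 44 mm long (y), from 20 to 46 mm above the lower edge. Origin: centre of the lower edge, z up; starts at x 61, z 18 mm of its bay. Lifts straight off.
- tray: fixed open grey tray for the caps, 228 x 118 mm outside, walls 4 mm thick and 14 mm high, floor 4 mm thick. Origin: centre of its underside; x along its long side, z up. Takes three caps side by side, 72 mm apart, bars across the tray (along tray y).
- bed: fixed slotted aluminium plate of the probing bed, 180 x 285 mm, 12 mm high, under the bays; origin centre of its underside
- logger: bystander: white data logger box 50 x 85 x 22 mm, origin centre of its underside
- mug: bystander: blue mug 80 mm across, 90 mm high, origin centre of its underside
- screwdriver: bystander: screwdriver lying on the table, origin near its middle
There are look-alikes about, which are no part of the job. What is shaped like the cap_blue but purple is not meant.

How it is judged (in metres and radians):
On the way, in this order (a step that is already met when the one before it is completed fails the run):
1. the red module is home and flush in bay one (x of contacts_red in the frame of bay_red between 0.0435 and 0.049 m and y of contacts_red in the frame of bay_red between -0.006 and 0.006 m and y of module_red in the frame of bay_red between -0.006 and 0.006 m and z of module_red in the frame of bay_red between 0.001 and 0.008 m and angle between module_red's own z axis and vertical below 0.1 rad), for 0.2 s.
2. the yellow module is home and flush in bay two (x of contacts_yellow in the frame of bay_yellow between 0.0435 and 0.049 m and y of contacts_yellow in the frame of bay_yellow between -0.006 and 0.006 m and y of module_yellow in the frame of bay_yellow between -0.006 and 0.006 m and z of module_yellow in the frame of bay_yellow between 0.001 and 0.008 m and angle between module_yellow's own z axis and vertical below 0.1 rad), for 0.2 s.
3. the blue module is home and flush in bay three (x of contacts_blue in the frame of bay_blue between 0.0435 and 0.049 m and y of contacts_blue in the frame of bay_blue between -0.006 and 0.006 m and y of module_blue in the frame of bay_blue between -0.006 and 0.006 m and z of module_blue in the frame of bay_blue between 0.001 and 0.008 m and angle between module_blue's own z axis and vertical below 0.1 rad), for 0.2 s.
At the end, for the whole second after the job is handed in: each module present is upright between its bay's rails, contact end within 2.5 mm of the header face and 6 mm of the bay's centre line; each cap lies flat, bar up, on the tray floor, none on another (a bay without module may keep its cap on its header); all at rest (all of step 1 and all of step 2 and all of step 3 and linear speed of each of module_red, cap_red, module_yellow, cap_yellow, module_blue, cap_blue below 0.02 m/s and ((x of cap_red in the frame of tray between -0.11 and 0.11 m and y of cap_red in the frame of tray between -0.055 and 0.055 m and z of cap_red in the frame of tray between 0 and 0.009 m and angle between cap_red's own z axis and vertical below 0.12 rad) or (x of cap_red in the frame of bay_red between 0.053 and 0.069 m and y of cap_red in the frame of bay_red between -0.008 and 0.008 m and z of cap_red in the frame of bay_red between 0.013 and 0.022 m)) and ((x of cap_yellow in the frame of tray between -0.11 and 0.11 m and y of cap_yellow in the frame of tray between -0.055 and 0.055 m and z of cap_yellow in the frame of tray between 0 and 0.009 m and angle between cap_yellow's own z axis and vertical below 0.12 rad) or (x of cap_yellow in the frame of bay_yellow between 0.053 and 0.069 m and y of cap_yellow in the frame of bay_yellow between -0.008 and 0.008 m and z of cap_yellow in the frame of bay_yellow between 0.013 and 0.022 m)) and ((x of cap_blue in the frame of tray between -0.11 and 0.11 m and y of cap_blue in the frame of tray between -0.055 and 0.055 m and z of cap_blue in the frame of tray between 0 and 0.009 m and angle between cap_blue's own z axis and vertical below 0.12 rad) or (x of cap_blue in the frame of bay_blue between 0.053 and 0.069 m and y of cap_blue in the frame of bay_blue between -0.008 and 0.008 m and z of cap_blue in the frame of bay_blue between 0.013 and 0.022 m))); the robot touches nothing.
It fails at once if the logger is disturbed (moved more than 30 mm) (distance of logger from where it was at the start of the episode above 0.03 m).
It fails at once if the mug is disturbed (moved more than 30 mm) (distance of mug from where it was at the start of the episode above 0.03 m).
It fails at once if the screwdriver is disturbed (moved more than 30 mm) (distance of screwdriver from where it was at the start of the episode above 0.03 m).
Of module_red, module_yellow, module_blue only 2 to 3 are there at a start; the rules pass over those that are not, and their reading is None.
At some moment in a run one of module_red, module_yellow, module_blue may be knocked a few centimetres aside while the robot is not near it.
It also fails if it takes over 210 s, if anything falls off the work surface, if the arm or the gripper's body presses on something with over 40 N, if the wrist force passes 120 N, or if a joint passes its speed limit or range.

## Robot

A 7-joint arm with a two-finger parallel gripper is mounted at the origin on the work surface. World frame = base frame: x ahead of the robot, y to its left, z up, the work surface at z = 0. Lengths are in mm, angles in degrees, forces in N, time in s.
With the tool pointing down it reaches from about 425 to 825 mm from the base axis. Payload 3.6 kg.
Tool frame: the origin (TCP) lies at the very end of the fingers, on their centre line; the grasp point (between the pads) lies 19 mm behind it (ctrl.grasp_offset is the distance from the TCP to the grasp point, in mm); z points along the fingers, y is the line along which they close (so a half turn about z gives the same grasp; the last joint's range is limited). The gripper opens to 85 mm and grips with 20 to 120 N. Pads are 22 mm wide; open, the fingers measure 114 mm over their backs; the gripper's body (76 mm by 85 mm) begins 54 mm behind the grasp point. The pads swing forward as they close: fully open they stand 13 mm farther back than shut.
Start: joints at [-78.868, 35.231, -0.722, 81.555, 0.464, 63.22, -2.315], TCP at [142.325, 634.197, 231.297] pointing down, gripper open.
Joint ranges: [-178.69, 178.69], [-17.37, 117.87], [-77.05, 75.6], [15.02, 138.74], [-78.02, 258.01], [0.78, 113.62], [-162.83, 162.83]. Speed limits (degrees/s): [159.86, 159.86, 180, 180, 180, 180, 180].

## Interface

Orientations are given as a 3x3 rotation matrix whose columns are the frame's x, y, z axes.
In Python, from cell import ctrl, camera, camera_info gives the robot as it stands.
- The arm moves only by the shell command python3 -m creep 'ROWS' [FORCE]. ROWS is a JSON object of lists of equal length, an entry for each row: "travel": the shift along the tool's x, y, z in mm, a list of three; "angular": the turn, a rotation vector about the tool's x, y, z in degrees, a list of three; "claw": the opening, from -1 (shut) to 1 (fully open). In form: {"travel": [[x, y, z], ...], "angular": [[rx, ry, rz], ...], "claw": [claw, ...]}. A call has 1 to 5 rows; each row shifts and turns the commanded pose from where the row before left it, along the tool's axes as they then stand; what a row does not reach is not made up. A row lasts 1/10 s, in which the tool goes at most 50 mm and 8.59 degrees, less where a joint would pass 70% of its speed; a pose out of reach is approached as far as the arm can. A call is refused whole if a number of a shift passes 50 or a number of a turn 8.59, either way. A call with a gripper value outside its range is refused whole. The fingers move at their own pace and stop on an object; FORCE is the grip in N (left out, the last holds). Time passes only in rows, so rows that do not move let the fingers close. It gives the time, the measured TCP pose, the force, the opening and the grip force at its end, in the units of the state.
- ctrl.observe(): the state, without advancing time (a new reading comes with each control period).
- camera(name): name is "side" or "top" or "wrist"; returns the picture (480x640x3 uint8, red, green, blue); there is no depth.
- camera_info(name): a dict with "K" (3x3 intrinsics, pixels), "pose" (4x4, takes a point from camera to world coordinates). Camera axes: x right, y down, z forward; pixel columns grow to the right and rows downward; lengths in mm; the calibration is good to about 2 mm. A picture is of the moment at which its call begins: read the wrist's pose just before it. camera_info takes no time and is no camera call; for the wrist camera it gives the pose at the moment of the call.
- ctrl.finish_job(): hands the job in; it is judged then, once.
The state is a dict: "t": time; "joints": joint angles; "qd": joint speeds; "joint_efforts": joint torques, N m; "tool_pos": TCP position; "eef_rot": TCP orientation; "wrist_force": force on the tool from outside, world axes, zero at the start; "wrist_torque": the same for the moment, N m; "finger_gap": finger opening in mm; "finger_force": force on a finger pad.
Only numpy, scipy, OpenCV 4.12 (cv2) and the standard library are available. Lean on these libraries where they do the work, as an engineer would, in place of code of your own. Each camera call takes 0.05 s, during which the arm holds its last target. There are 200 camera calls.

## Working session

There is one attempt and no reset: what is moved stays moved. The work goes in short steps, Python scripts to look and compute and a shell command to move; the robot and the scene stay as the last step left them, time stands still between calls to the robot, and variables do not carry over. Pictures are saved under pics/ and viewed, at most 15 in all, crops included, and the job is handed in when it is done.

```bash
ls; mkdir -p pics
python3 - <<'E'
from cell import ctrl,camera,camera_info
import cv2,numpy as np
print(ctrl.observe())
for n in("top","side","wrist"):
    i=camera_info(n);print(n,np.round(i["K"],1).tolist(),np.round(i["pose"],3).tolist())
    cv2.imwrite(f"pics/{n}0.png",camera(n)[:,:,::-1])
E
```

```text
pics
{'t': 0.0, 'joints': array([-78.86839912,  35.29032718,  -0.72272984,  81.64312092,
         0.46314593,  63.21893011,  -2.31202568]), 'qd': array([-0.01451147,  0.02189163, -0.02668861,  0.10417961,  0.00772175,
       -0.06290581, -0.035356  ]), 'joint_efforts': array([-7.11581492e-05, -4.69224536e+01,  2.59082643e-01, -1.71032506e+01,
        9.91754379e-03,  9.54237243e-03, -9.52953854e-06]), 'tool_pos': array([142.16371293, 633.46520827, 230.11554342]), 'eef_rot': array([[-9.75749243e-01,  2.18890646e-01, -5.46958476e-04],
       [ 2.18891328e-01,  9.75745907e-01, -2.55177471e-03],
       [-2.48671187e-05, -2.60961671e-03, -9.99996595e-01]]), 'wrist_force': array([-0.32868246,  0.13818522,  0.81883615]), 'wrist_torque': array([ 0.01710442, -0.05933178, -0.00987032]), 'finger_force': 0.0, 'finger_gap': 85.37617425340872}
top [[505.6, 0.0, 322.4], [0.0, 505.6, 250.0], [0.0, 0.0, 1.0]] [[0.012, -0.999, 0.049, 544.265], [-1.0, -0.011, 0.02, 37.499], [-0.02, -0.049, -0.999, 1316.878], [0.0, 0.0, 0.0, 1.0]]
side [[441.0, 0.0, 321.3], [0.0, 441.0, 240.1], [0.0, 0.0, 1.0]] [[-0.832, -0.398, 0.386, 242.885], [-0.554, 0.611, -0.565, 571.968], [-0.011, -0.684, -0.729, 761.961], [0.0, 0.0, 0.0, 1.0]]
wrist [[383.0, 0.0, 320.9], [0.0, 383.0, 238.9], [0.0, 0.0, 1.0]] [[0.219, 0.939, 0.263, 76.938], [0.976, -0.211, -0.061, 649.042], [-0.002, 0.27, -0.963, 371.871], [0.0, 0.0, 0.0, 1.0]]
```

View pics/top0.png

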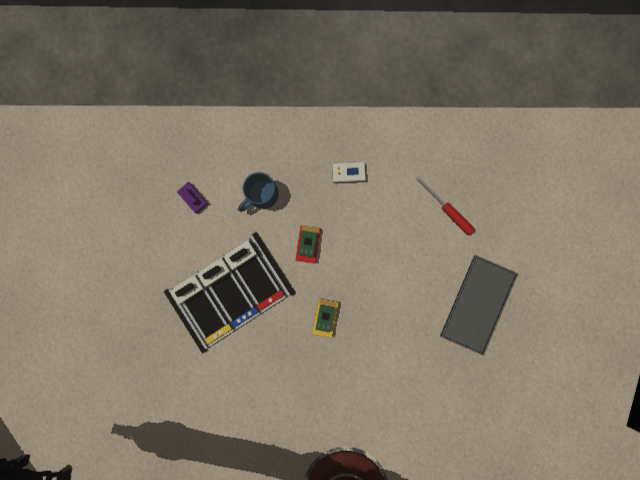

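View pics/side0.png

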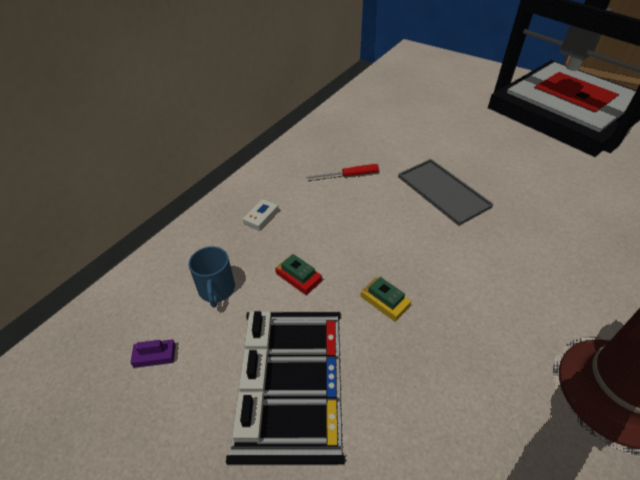

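Top view: modules red (308,243) and yellow (326,318), no blue module. Bays yellow (218,336), blue (244,318) and red (270,300), with white caps at (186,289), (213,270) and (240,252). Tray (479,305). The purple look-alike (192,197) is to be ignored; so are the mug (259,190), logger (349,172) and screwdriver (450,210). In the side view, the red object at (575,90) is a printer part.

Run:
```python
import cv2
a=cv2.imread("pics/top0.png")[220:360,160:350]
cv2.imwrite("pics/c1.png",cv2.resize(a,None,fx=4.2,fy=4.2,interpolation=cv2.INTER_CUBIC))
```

```text
(no output)
```

View pics/c1.png

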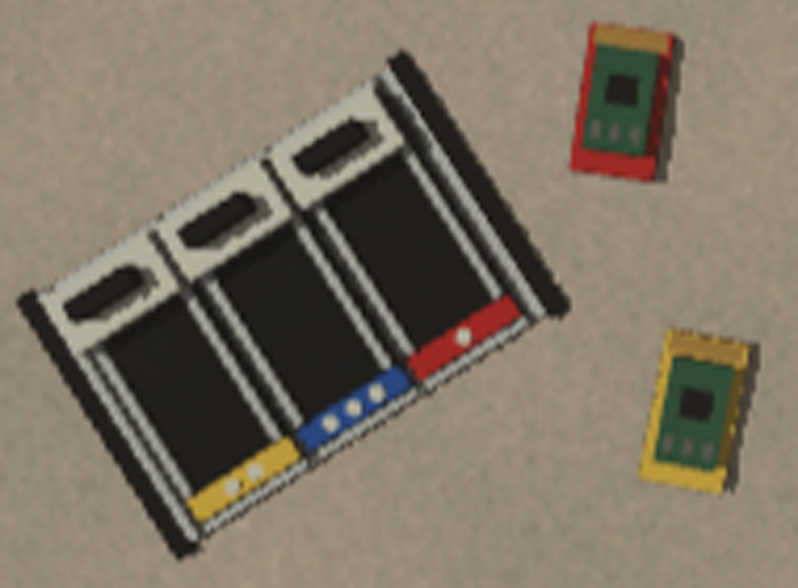

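```bash
cat > h.py <<'E'
import numpy as np,cv2
from cell import ctrl,camera,camera_info
def ray(info,uv,z):
    K=np.array(info["K"]);P=np.array(info["pose"])
    uv=np.atleast_2d(np.array(uv,float))
    d=np.c_[uv,np.ones(len(uv))]@np.linalg.inv(K).T@P[:3,:3].T
    c=P[:3,3];return (c+d*((z-c[2])/d[:,2])[:,None])[:,:2]
def proj(info,X):
    P=np.linalg.inv(np.array(info["pose"]));q=(np.atleast_2d(X)@P[:3,:3].T+P[:3,3])@np.array(info["K"]).T
    return q[:,:2]/q[:,2:]
def rect(info,c,z):  # corners: FL.. -> centre, yaw of long axis, dims
    w=ray(info,c,z); (x,y),(a,b),t=cv2.minAreaRect(w.astype(np.float32)); return np.round(w.mean(0),1),np.round((a,b,t),1)
E
python3 - <<'E'
from h import *
i=camera_info("top");cr=lambda l:np.array(l)/4.2+[160,220]
def ang(a,b): d=b-a;return np.degrees(np.arctan2(d[1],d[0]))
print("bed",rect(i,cr([(20,300),(402,52),(568,310),(185,558)]),12))
b=ray(i,cr([(109,293),(223,219),(337,147)]),64);print("bars YBR",b.round(1),np.linalg.norm(b[0]-b[2]),"axis+x yaw",ang(b[2],b[0])-90)
p=ray(i,cr([(243,480),(354,408),(463,337)]),14);print("pips",p.round(1))
print([ang(p[k],b[k]) for k in range(3)],np.linalg.norm(p-b,axis=1))
for n,q in(("red",[(597,43),(663,48),(652,157),(583,150)]),("yel",[(678,358),(737,364),(724,472),(658,463)])):
    print(n,rect(i,cr(q),40)); w=ray(i,cr(q),40); print(ang((w[2]+w[3])/2,(w[0]+w[1])/2))
print("tray",rect(i,[(475,256),(517,272),(484,354),(441,337)],14))
E
```

```text
bed (array([496. , 301.4]), array([189.4, 280.6,  33.7]))
bars YBR [[503.2 400.7]
 [547.8 334. ]
 [591.2 267.1]] 159.97270360943384 axis+x yaw 33.38167626805297
pips [[388.6 329.8]
 [433.3 262.6]
 [477.5 196.4]]
[np.float64(31.729785400572677), np.float64(31.960845316693895), np.float64(31.868037277655205)] [134.80101927 134.90194952 133.87309306]
red (array([622.8,  98.7]), array([41.8, 66.1, 84.9]))
-5.805519106471552
yel (array([434.8,  50.9]), array([39.8, 64.7, 83.8]))
-8.162112316262442
tray (array([ 473.6, -338.2]), array([116.3, 228. ,  68. ]))
```

```bash
R='{"travel":[[-34.5,-17.3,0],[-34.5,-17.3,0],[-34.5,-17.3,0],[-34.5,-17.3,0],[-34.5,-17.3,0]],"angular":[[0,0,0],[0,0,0],[0,0,0],[0,0,0],[0,0,0]],"claw":[1,1,1,1,1]}' ; python3 -m creep '{"travel":[[-34.5,-17.3,0],[-34.5,-17.3,0],[-34.5,-17.3,0],[-34.5,-17.3,0],[-34.5,-17.3,0]],"angular":[[0,0,0],[0,0,0],[0,0,0],[0,0,0],[0,0,0]],"claw":[1,1,1,1,1]}'
```

```text
t: 0.65
tool_pos: [292.7, 510.7, 231.0]
eef_rot: [[-0.976, 0.219, -0.0], [0.219, 0.976, -0.001], [0.0, -0.001, -1.0]]
wrist_force: [0.8, -0.3, -0.3]
finger_gap: 85.6
finger_force: 0.0
```

The move came out as commanded. Next I continue to a hover above the red cap and turn.

```bash
python3 -m creep '{"travel":[[-34.5,-17.3,0],[-34.5,-17.3,0],[-34.5,-17.3,0],[-34.5,-17.3,0],[-34.5,-17.3,0]],"angular":[[0,0,0],[0,0,0],[0,0,0],[0,0,0],[0,0,0]],"claw":[1,1,1,1,1]}' >/dev/null; python3 -m creep '{"travel":[[-34.5,-17.3,0],[-34.5,-17.3,0],[-34.5,-17.3,0],[-34.5,-17.3,0],[-34.5,-17.3,0]],"angular":[[0,0,0],[0,0,0],[0,0,0],[0,0,0],[0,0,0]],"claw":[1,1,1,1,1]}'>/dev/null; python3 -m creep '{"travel":[[0,0,0],[0,0,0],[0,0,0],[0,0,0],[0,0,0]],"angular":[[0,0,8],[0,0,8],[0,0,8],[0,0,8],[0,0,8]],"claw":[1,1,1,1,1]}'>/dev/null; python3 -m creep '{"travel":[[0,0,0],[0,0,0]],"angular":[[0,0,4],[0,0,0]],"claw":[1,1]}'
python3 - <<'E'
from h import *
import json
np.save("w1.npy",camera_info("wrist"),allow_pickle=True)
cv2.imwrite("pics/w1.png",camera("wrist")[:,:,::-1])
E
```

```text
t: 2.35
tool_pos: [590.1, 267.8, 230.8]
eef_rot: [[-0.55, 0.835, -0.001], [0.835, 0.55, -0.001], [-0.0, -0.001, -1.0]]
wrist_force: [-0.0, -0.1, -0.1]
finger_gap: 85.4
finger_force: 0.0
```

View pics/w1.png

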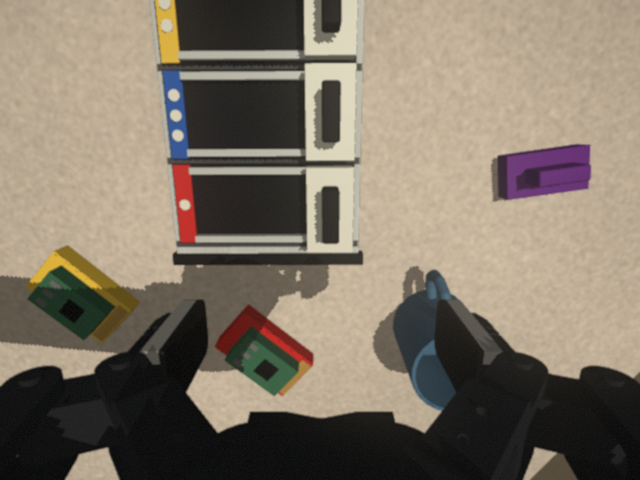

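```bash
cat >> h.py <<'E'
from scipy.optimize import least_squares
def bay2w(p,X,off=0):
    x,y,t,z=p;c,s=np.cos(t),np.sin(t);X=np.asarray(X,float)+[0,off,0]
    return np.c_[x+c*X[:,0]-s*X[:,1],y+s*X[:,0]+c*X[:,1],z+X[:,2]]
E
python3 - <<'E'
from h import *
i=np.load("w1.npy",allow_pickle=True).item();j=camera_info("top")
cap=[(41,37,38),(81,37,38),(81,-37,38),(41,-37,38)]
M=[(cap,80,[(305,63),(356,62),(355,160),(305,161)]),(cap,0,[(307,169),(354,169),(353,252),(306,251)])]
# cap plate red lower edge / strip strip outline omitted
cr=lambda l:np.array(l)/4.2+[160,220]
bars=[(61,o,64) for o in(160,80,0)];bp=cr([(109,293),(223,219),(337,147)])
def res(p,s=False):
    r=[(proj(i,bay2w(p,X,o))-u) for X,o,u in M]
    q=(proj(j,bay2w(p,bars))-bp)
    return (r,q) if s else np.r_[np.concatenate(r).ravel(),q.ravel()]
for z in(0,12,None):
    if z is None: f=least_squares(res,[540,233,.58,6],loss="soft_l1")
    else: f=least_squares(lambda p:res([*p,z]),[540,233,.58],loss="soft_l1")
    print(z,f.x.round(2),np.degrees(f.x[2]).round(2),f.cost)
r,q=res(f.x,True);print(np.round(r,1).tolist(),q.round(1).tolist())
h=cv2.imread("pics/w1.png")[150:270,160:370];cv2.imwrite("pics/c2.png",cv2.resize(h,None,fx=3.8,fy=3.8,interpolation=cv2.INTER_CUBIC))
E
```

```text
0 [546.82 239.45   0.59] 33.71 24.682125695378854
12 [545.69 240.45   0.59] 33.62 17.694256033703976
None [545.72 240.45   0.59  10.79] 33.59 17.54240017435165
[[[-0.5, 0.5], [-0.1, 1.3], [-0.9, 0.2], [0.8, -0.6]], [[-1.0, -1.3], [-0.1, -1.5], [-0.7, 0.1], [1.2, 1.3]]] [[-3.9, -1.9], [-3.8, -1.9], [-3.6, -2.4]]
```

View pics/c2.png

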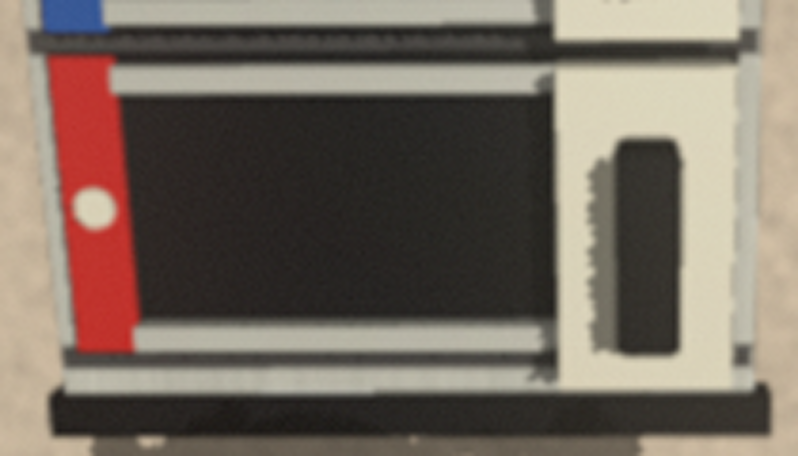

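Run:
```python
from h import *
i=np.load("w1.npy",allow_pickle=True).item();j=camera_info("top")
cr=lambda l:np.array(l)/4.2+[160,220]
for n,a,b,z in(("pip",(184.7,204.7),cr((463,337)),17),("bar R",(330.5,214.5),cr((337,147)),76),("bar B",(331.5,111),cr((223,219)),76),("purple",(545,172),(192,197),20),("Rdeck",(267,359),cr((624,100)),40),("Ydeck",(72,303),cr((699,414)),40)):
    print(n,ray(i,a,z).round(1),ray(j,b,z).round(1))
t=ctrl.observe()["tool_pos"];print(t,proj(i,[t]))
s=camera_info("side");k=(lambda p:p)
for n,b,z in(("Rdeck",(298,267),40),("Ydeck",(387,292),40),("barR",(258,323),76),("barB",(253,364),76),("barY",(246,410),76),("pipR",(331,338),17)): print("side",n,ray(s,b,z).round(1))
```

```text
pip [[483.3 199.3]] [[477.7 196.1]]
bar R [[594.9 276.6]] [[590.8 264.9]]
bar B [[552.4 341.5]] [[547.7 331.1]]
purple [[743.8 407.6]] [[742.  403.9]]
Rdeck [[628.4 115. ]] [[622.5  98.5]]
Ydeck [[443.   65.1]] [[434.9  51. ]]
[590.1343514  267.76547934 230.86004703] [[317.64931028 306.10688698]]
side Rdeck [[623.2 104.8]]
side Ydeck [[434.4  59.7]]
side barR [[588.  275.1]]
side barB [[543.6 342.6]]
side barY [[502.4 409.3]]
side pipR [[479.1 198.7]]
```

The close crop (c2) shows the red bay: red strip with 1 pip at about (185,204), white cap with black bar at (331,215). It is not the purple look-alike at (545,172). The bay origin is at z≈12. The cameras disagree by up to about 10 mm, so I descend and measure from close by.

```bash
python3 -m creep '{"travel":[[1,1,40],[1,1,40],[1,1,20],[0,0,0]],"angular":[[0,0,0],[0,0,0],[0,0,0],[0,0,0]],"claw":[1,1,1,1]}'
python3 - <<'E'
from h import *
i=camera_info("wrist");np.save("w2.npy",i,allow_pickle=True);a=camera("wrist")
cv2.imwrite("pics/w2.png",a[:,:,::-1])
t=ctrl.observe()["tool_pos"];print(proj(i,[t]),proj(i,[[*t[:2],76]]),proj(i,[[*t[:2],58]]))
E
```

```text
t: 2.8
tool_pos: [588.6, 271.2, 127.4]
eef_rot: [[-0.551, 0.834, -0.008], [0.834, 0.551, -0.003], [0.002, -0.008, -1.0]]
wrist_force: [0.5, 0.3, 0.2]
finger_gap: 85.4
finger_force: 0.0
[[321.85648616 310.19024891]] [[322.40708163 264.97418006]] [[322.53350826 254.59175746]]
```

View pics/w2.png

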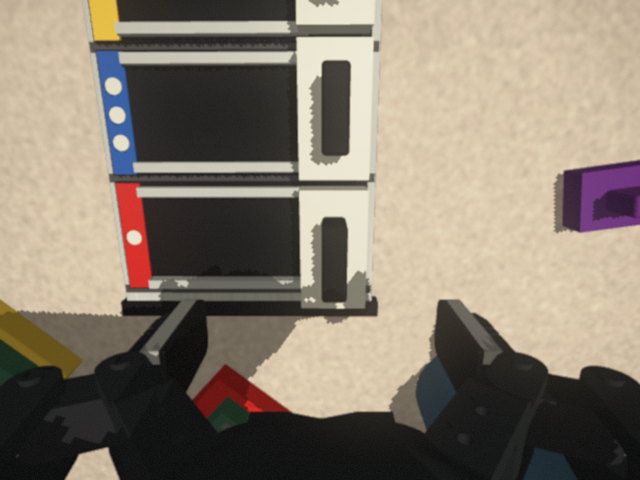

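View w2: red bar top at (335,259), TCP projects to (322,265), so the offset is about +6 mm tool y and +3 mm tool x.

```bash
python3 -m creep '{"travel":[[3,6,20],[0,0,30],[0,0,20],[0,0,0]],"angular":[[0,0,0],[0,0,0],[0,0,0],[0,0,0]],"claw":[1,1,1,1]}' ; python3 -m creep '{"travel":[[0,0,0],[0,0,0],[0,0,0],[0,0,0],[0,0,0]],"angular":[[0,0,0],[0,0,0],[0,0,0],[0,0,0],[0,0,0]],"claw":[-1,-1,-1,-1,-1]}' 30; python3 -m creep '{"travel":[[0,0,0],[0,0,0],[0,0,0],[0,0,0],[0,0,0]],"angular":[[0,0,0],[0,0,0],[0,0,0],[0,0,0],[0,0,0]],"claw":[-1,-1,-1,-1,-1]}' 30
```

```text
t: 3.25
tool_pos: [593.8, 277.2, 60.3]
eef_rot: [[-0.55, 0.835, -0.003], [0.835, 0.55, -0.001], [0.001, -0.003, -1.0]]
wrist_force: [-0.9, 0.3, 0.1]
finger_gap: 85.1
finger_force: 0.0
t: 3.75
tool_pos: [594.9, 277.7, 62.1]
eef_rot: [[-0.55, 0.835, 0.001], [0.835, 0.55, 0.0], [-0.0, 0.001, -1.0]]
wrist_force: [-2.6, -1.1, 7.6]
finger_gap: 13.1
finger_force: 32.3
t: 4.25
tool_pos: [594.8, 277.7, 62.1]
eef_rot: [[-0.55, 0.835, 0.0], [0.835, 0.55, 0.0], [0.0, 0.0, -1.0]]
wrist_force: [-0.9, -1.0, 5.0]
finger_gap: 13.2
finger_force: 31.9
```

```bash
python3 -m creep '{"travel":[[0,0,-10],[0,0,-25],[0,0,-40],[0,0,-40],[0,0,0]],"angular":[[0,0,0],[0,0,0],[0,0,0],[0,0,0],[0,0,0]],"claw":[-1,-1,-1,-1,-1]}'
cat >> h.py <<'E'
def goto(x,y,z,yaw):  # rotation (tool z, deg) then remaining shift in the turned tool frame
    o=ctrl.observe();R=np.array(o["eef_rot"]);p=np.array(o["tool_pos"])
    cur=np.degrees(np.arctan2(R[1,1],R[0,1]));rz=-((yaw-cur+180)%360-180)
    d=np.array([x,y,z])-p;f=lambda a:np.array([[-np.sin(a),np.cos(a),0],[np.cos(a),np.sin(a),0],[0,0,-1]]).T@d
    print("pos",p.round(1),"yaw",cur.round(2),"rz",rz.round(1),"shift now",f(np.radians(cur)).round(1),"after turn",f(np.radians(yaw)).round(1))
E
python3 - <<'E'
from h import *
s=camera_info("side");print(rect(s,[(430,160),(491,205),(460,222),(399,178)],14))
w=ray(s,[(430,160),(491,205),(460,222),(399,178)],14);print(w.round(0))
w=ray(camera_info("top"),[(475,256),(517,272),(484,354),(441,337)],14);print(w.round(0))
a=np.radians(-22);print("slot",474+72*np.cos(a),-334+72*np.sin(a),474-72*np.cos(a),-334-72*np.sin(a))
goto(474-72*np.cos(a),-334-72*np.sin(a),170,-22)
E
```

```text
t: 4.75
tool_pos: [598.8, 279.0, 183.3]
eef_rot: [[-0.55, 0.835, 0.013], [0.835, 0.55, 0.006], [-0.002, 0.014, -1.0]]
wrist_force: [0.9, -0.1, -0.5]
finger_gap: 13.3
finger_force: 31.1
(array([ 472. , -329.3]), array([123. , 223. ,  67.1]))
[[ 555. -428.]
 [ 350. -339.]
 [ 392. -240.]
 [ 591. -310.]]
[[ 598. -328.]
 [ 558. -434.]
 [ 349. -350.]
 [ 390. -241.]]
slot 540.7572375288087 -360.97167472594566 407.2427624711913 -307.02832527405434
pos [598.8 279.  183.3] yaw 33.35 rz 55.3 shift now [-384.3 -482.2   13.3] after turn [-615.1   41.9   13.3]
```

```bash
for k in 1 2 3; do python3 -m creep '{"travel":[[-24,-30.1,0],[-24,-30.1,0],[-24,-30.1,0],[-24,-30.1,0],[-24,-30.1,0]],"angular":[[0,0,0],[0,0,0],[0,0,0],[0,0,0],[0,0,0]],"claw":[-1,-1,-1,-1,-1]}' >/dev/null; done
python3 -m creep '{"travel":[[-24,-30.1,0],[0,0,0],[0,0,0],[0,0,0],[0,0,0]],"angular":[[0,0,0],[0,0,8],[0,0,8],[0,0,8],[0,0,8]],"claw":[-1,-1,-1,-1,-1]}' >/dev/null
python3 -m creep '{"travel":[[0,0,0],[0,0,0],[0,0,0],[0,0,0],[0,0,0]],"angular":[[0,0,8],[0,0,8],[0,0,7.3],[0,0,0],[0,0,0]],"claw":[-1,-1,-1,-1,-1]}'
python3 - <<'E'
from h import *
i=camera_info("wrist");a=camera("wrist")
cv2.imwrite("pics/w3.png",a[:,:,::-1])
t=ctrl.observe()["tool_pos"];print(proj(i,[t]))
goto(407.2,-307,60,-22)
E
```

```text
t: 7.25
tool_pos: [403.4, -307.7, 176.1]
eef_rot: [[0.371, 0.929, -0.001], [0.929, -0.371, 0.0], [-0.0, -0.001, -1.0]]
wrist_force: [-0.3, -0.6, -1.1]
finger_gap: 13.3
finger_force: 31.1
[[317.92289827 309.31450615]]
pos [ 403.4 -307.8  176.2] yaw -21.81 rz 0.2 shift now [  2.1   3.2 116.2] after turn [  2.1   3.2 116.2]
```

View pics/w3.png

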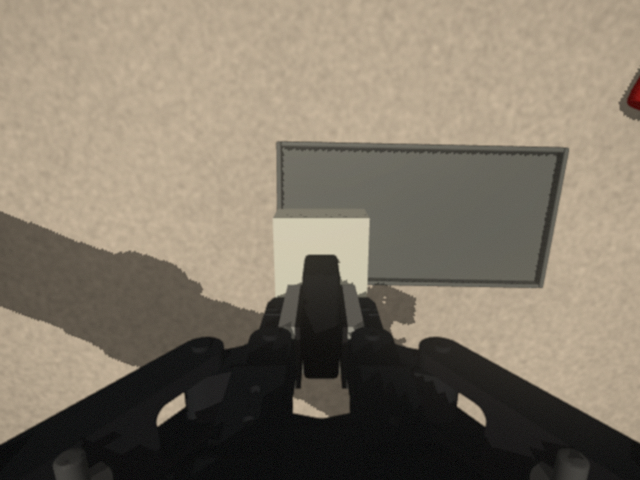

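Run:
```python
from h import *
i=camera_info("wrist");w=ray(i,[(277,142),(568,149),(543,288)],14);print(w.round(1))
c=(w[0]+w[2])/2;x=(w[1]-w[0]);print(c,np.linalg.norm(x),np.linalg.norm(w[2]-w[1]));x/=np.linalg.norm(x);print(np.degrees(np.arctan2(x[1],x[0])),"slots",c-72*x,c+72*x)
```

```text
[[ 396.1 -238.6]
 [ 602.7 -327. ]
 [ 558.5 -434. ]]
[ 477.29550371 -336.28328605] 224.753842388785 115.69157296992877
-23.167824929248535 slots [ 411.10184171 -307.95663587] [ 543.48916571 -364.60993624]
```

View w3: the cap is held square at (320,245). Tray corners are (277,142), (568,149) and (543,288), so slot A is at (411,-308).

```bash
python3 -m creep '{"travel":[[2.6,7.1,30],[0,0,40],[0,0,40],[0,0,20],[0,0,0]],"angular":[[0,0,1.2],[0,0,0],[0,0,0],[0,0,0],[0,0,0]],"claw":[-1,-1,-1,-1,-1]}'
python3 -m creep '{"travel":[[0,0,5],[0,0,3],[0,0,0]],"angular":[[0,0,0],[0,0,0],[0,0,0]],"claw":[-1,-1,-1]}'
```

```text
t: 7.8
tool_pos: [409.4, -306.8, 43.7]
eef_rot: [[0.392, 0.92, -0.005], [0.92, -0.392, 0.004], [0.002, -0.006, -1.0]]
wrist_force: [0.1, 0.1, -0.6]
finger_gap: 13.2
finger_force: 31.1
t: 8.1
tool_pos: [411.6, -308.6, 39.1]
eef_rot: [[0.393, 0.92, 0.002], [0.92, -0.393, -0.001], [-0.0, 0.002, -1.0]]
wrist_force: [-0.5, 0.6, -0.1]
finger_gap: 13.1
finger_force: 31.1
```

```bash
python3 -m creep '{"travel":[[0,0,2.5],[0,0,0],[0,0,0],[0,0,0],[0,0,0]],"angular":[[0,0,0],[0,0,0],[0,0,0],[0,0,0],[0,0,0]],"claw":[-1,-1,0,0,0]}'
python3 -m creep '{"travel":[[0,0,0],[0,0,-10],[0,0,-40],[0,0,-50],[0,0,-50]],"angular":[[0,0,0],[0,0,0],[0,0,0],[0,0,0],[0,0,0]],"claw":[0,0,0.5,1,1]}'
python3 -c "
from h import *
goto(623,104,190,84)"
```

```text
t: 8.6
tool_pos: [411.2, -308.3, 36.0]
eef_rot: [[0.393, 0.92, 0.0], [0.92, -0.393, -0.0], [-0.0, 0.0, -1.0]]
wrist_force: [1.0, 0.3, 0.2]
finger_gap: 42.7
finger_force: 0.0
t: 9.1
tool_pos: [410.5, -307.9, 187.9]
eef_rot: [[0.394, 0.919, -0.001], [0.919, -0.394, 0.0], [-0.0, -0.001, -1.0]]
wrist_force: [2.3, -0.4, -0.2]
finger_gap: 83.8
finger_force: 0.0
pos [ 410.5 -307.9  187.9] yaw -23.18 rz -107.2 shift now [462.3  33.3  -2.1] after turn [-168.3  431.8   -2.1]
```

```bash
for k in 1 2; do python3 -m creep '{"travel":[[35.6,2.6,0],[35.6,2.6,0],[35.6,2.6,0],[35.6,2.6,0],[35.6,2.6,0]],"angular":[[0,0,0],[0,0,0],[0,0,0],[0,0,0],[0,0,0]],"claw":[1,1,1,1,1]}' >/dev/null; done
python3 -m creep '{"travel":[[35.6,2.6,0],[35.6,2.6,0],[35.6,2.6,0],[0,0,0],[0,0,0]],"angular":[[0,0,0],[0,0,0],[0,0,0],[0,0,-8.3],[0,0,-8.3]],"claw":[1,1,1,1,1]}' >/dev/null
python3 -m creep '{"travel":[[0,0,0],[0,0,0],[0,0,0],[0,0,0],[0,0,0]],"angular":[[0,0,-8.3],[0,0,-8.3],[0,0,-8.3],[0,0,-8.3],[0,0,-8.3]],"claw":[1,1,1,1,1]}' >/dev/null
python3 -m creep '{"travel":[[0,0,0],[0,0,0],[0,0,0],[0,0,0],[0,0,0]],"angular":[[0,0,-8.3],[0,0,-8.3],[0,0,-8.3],[0,0,-8.3],[0,0,-8.3]],"claw":[1,1,1,1,1]}' >/dev/null
python3 -m creep '{"travel":[[0,0,0],[0,0,0],[0,0,0]],"angular":[[0,0,-7.6],[0,0,0],[0,0,0]],"claw":[1,1,1]}'
python3 - <<'E'
from h import *
i=camera_info("wrist");np.save("w4.npy",i,allow_pickle=True);a=camera("wrist");cv2.imwrite("pics/w4.png",a[:,:,::-1]);cv2.imwrite("pics/t4.png",camera("top")[:,:,::-1])
t=ctrl.observe()["tool_pos"];print(proj(i,[t,[*t[:2],40]]))
E
```

```text
t: 11.9
tool_pos: [624.0, 103.8, 186.2]
eef_rot: [[-0.994, 0.107, 0.0], [0.107, 0.994, -0.0], [-0.0, -0.0, -1.0]]
wrist_force: [-0.2, -0.6, 0.5]
finger_gap: 85.0
finger_force: 0.0
[[320.62022226 303.6966215 ]
 [320.72836786 221.59980589]]
```

View pics/w4.png

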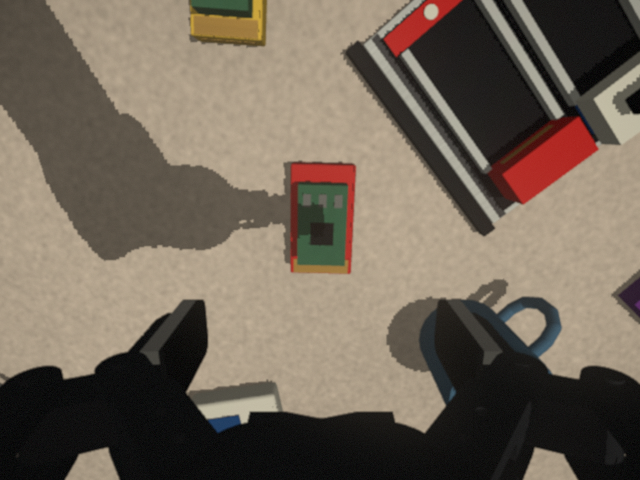

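Run:
```python
from h import *
i=np.load("w4.npy",allow_pickle=True).item()
w=ray(i,[(300,183),(348,183),(346,265),(297,264)],40);d=(w[2]+w[3]-w[0]-w[1])/2;c=w.mean(0)
h=ray(i,[(292,163),(355,164),(352,272),(290,272)],20);dh=(h[2]+h[3]-h[0]-h[1])/2
print(c,np.linalg.norm(d),np.degrees(np.arctan2(d[1],d[0])),"housing",h.mean(0),np.linalg.norm(dh),np.degrees(np.arctan2(dh[1],dh[0])))
goto(*c,26,90+np.degrees(np.arctan2(d[1],d[0])))
```

```text
[626.78631345 105.27271828] 64.7102371017308 -7.784337414830449 housing [627.29006495 104.89018982] 91.38248488502268 -7.396541838780061
pos [624. 104. 186.] yaw 83.94 rz 1.7 shift now [ -2.7   1.5 160. ] after turn [ -2.6   1.6 160. ]
```

View w4: red module deck centre at (323,224), brass end towards +x, undisturbed. Grasping it.

```bash
python3 -m creep '{"travel":[[-2.6,1.6,30],[0,0,40],[0,0,40],[0,0,30],[0,0,0]],"angular":[[0,0,1.6],[0,0,0],[0,0,0],[0,0,0],[0,0,0]],"claw":[1,1,1,1,1]}' 
python3 -m creep '{"travel":[[0,0,15],[0,0,7],[0,0,0],[0,0,0],[0,0,0]],"angular":[[0,0,0],[0,0,0],[0,0,0],[0,0,0],[0,0,0]],"claw":[1,1,1,-1,-1]}' 40
python3 -m creep '{"travel":[[0,0,0],[0,0,0],[0,0,0],[0,0,0],[0,0,0]],"angular":[[0,0,0],[0,0,0],[0,0,0],[0,0,0],[0,0,0]],"claw":[-1,-1,-1,-1,-1]}'
```

```text
t: 12.5
tool_pos: [622.9, 104.9, 41.2]
eef_rot: [[-0.991, 0.132, -0.01], [0.132, 0.991, -0.002], [0.01, -0.004, -1.0]]
wrist_force: [-0.6, -0.5, 0.0]
finger_gap: 85.4
finger_force: 0.0
t: 13.0
tool_pos: [627.6, 105.6, 24.9]
eef_rot: [[-0.991, 0.131, 0.002], [0.131, 0.991, 0.0], [-0.002, 0.001, -1.0]]
wrist_force: [0.4, -0.9, 0.4]
finger_gap: 59.2
finger_force: 0.0
t: 13.5
tool_pos: [627.4, 105.2, 24.8]
eef_rot: [[-0.991, 0.132, 0.001], [0.132, 0.991, -0.0], [-0.001, 0.0, -1.0]]
wrist_force: [-0.9, -1.1, 5.3]
finger_gap: 36.8
finger_force: 43.1
```

```bash
python3 -m creep '{"travel":[[0,0,-10],[0,0,-30],[0,0,-40],[0,0,-20],[0,0,0]],"angular":[[0,0,0],[0,0,0],[0,0,0],[0,0,0],[0,0,0]],"claw":[-1,-1,-1,-1,-1]}'
python3 -c "
from h import *
goto(523,230,115,123.5)"
```

```text
t: 14.0
tool_pos: [628.8, 106.1, 127.0]
eef_rot: [[-0.991, 0.131, 0.007], [0.131, 0.991, 0.002], [-0.006, 0.002, -1.0]]
wrist_force: [0.6, -0.5, -4.4]
finger_gap: 37.3
finger_force: 42.2
pos [628.8 106.1 127. ] yaw 82.46 rz -41.0 shift now [121.1 109.   12. ] after turn [ 19.8 161.7  12. ]
```

```bash
python3 -m creep '{"travel":[[24,22,0],[24,22,0],[24,22,0],[24,22,0],[25,21,0]],"angular":[[0,0,0],[0,0,0],[0,0,0],[0,0,0],[0,0,0]],"claw":[-1,-1,-1,-1,-1]}'>/dev/null
python3 -m creep '{"travel":[[0,0,0],[0,0,0],[0,0,0],[0,0,0],[0,0,0]],"angular":[[0,0,-8.2],[0,0,-8.2],[0,0,-8.2],[0,0,-8.2],[0,0,-8.2]],"claw":[-1,-1,-1,-1,-1]}'>/dev/null
python3 -m creep '{"travel":[[0,0,0],[0,0,0],[0,0,0]],"angular":[[0,0,0],[0,0,0],[0,0,0]],"claw":[-1,-1,-1]}'
python3 - <<'E'
from h import *
i=camera_info("wrist");np.save("w5.npy",i,allow_pickle=True);a=camera("wrist");cv2.imwrite("pics/w5.png",a[:,:,::-1])
E
```

```text
t: 15.3
tool_pos: [520.6, 229.2, 123.0]
eef_rot: [[-0.835, -0.55, -0.002], [-0.55, 0.835, -0.001], [0.002, 0.0, -1.0]]
wrist_force: [0.2, -0.2, -2.5]
finger_gap: 37.1
finger_force: 42.1
```

View pics/w5.png

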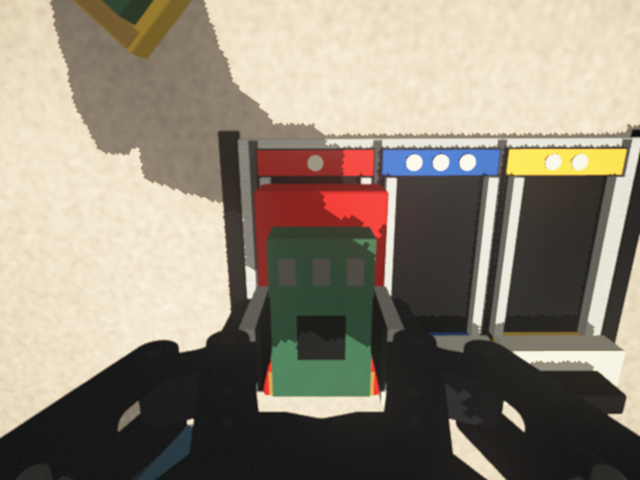

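Run:
```python
from h import *
i=np.load("w5.npy",allow_pickle=True).item()
o=ctrl.observe();t=o["tool_pos"];R=o["eef_rot"]
for zz in(17,30,60,120):
  for k in(0,60): 
    P=t+R[:,0]*k;P[2]=zz;print(zz,k,proj(i,[P]).round(1))
w=ray(i,[(315.5,163),(441,162),(567,162)],17)
print((w-t[:2])@R[:2,:2])
# housing rear face top corners & held depth
w=ray(i,[(255,193),(387,186)],123-25+22);print((w-t[:2])@R[:2,:2])
w=ray(i,[(269,230),(377,230)],123-25+40);print((w-t[:2])@R[:2,:2])
```

```text
17 0 [[321.7 235.9]]
17 60 [[321.7 143.6]]
30 0 [[321.8 241.2]]
30 60 [[321.8 144.3]]
60 0 [[321.9 255.9]]
60 60 [[321.9 146.1]]
120 0 [[322.4 301.3]]
120 60 [[322.4 151.8]]
[[ 48.0457647   -3.94991807]
 [ 48.60044321  75.8706476 ]
 [ 48.52919559 156.03043563]]
[[ 44.76568447 -25.59206881]
 [ 47.37644183  24.40212409]]
[[ 34.84600726 -18.30791079]
 [ 34.81014676  18.55854774]]
```

```bash
python3 -m creep '{"travel":[[-8,-2,0],[-8,-2,0],[0,0,20],[0,0,20],[0,0,0]],"angular":[[0,0,0],[0,0,0],[0,0,0],[0,0,0],[0,0,0]],"claw":[-1,-1,-1,-1,-1]}'
python3 -m creep '{"travel":[[0,0,15],[0,0,10],[0,0,5],[0,0,5],[0,0,0]],"angular":[[0,0,0],[0,0,0],[0,0,0],[0,0,0],[0,0,0]],"claw":[-1,-1,-1,-1,-1]}'
```

```text
t: 15.85
tool_pos: [535.5, 234.1, 81.3]
eef_rot: [[-0.835, -0.551, -0.005], [-0.551, 0.835, -0.003], [0.006, 0.001, -1.0]]
wrist_force: [-0.8, 0.1, -2.5]
finger_gap: 37.4
finger_force: 42.0
t: 16.35
tool_pos: [536.6, 234.8, 48.5]
eef_rot: [[-0.834, -0.551, -0.001], [-0.551, 0.834, -0.0], [0.001, 0.0, -1.0]]
wrist_force: [-0.5, 0.2, -2.6]
finger_gap: 37.1
finger_force: 42.1
```

```bash
python3 -m creep '{"travel":[[0,0,3],[0,0,2],[0,0,0],[0,0,0]],"angular":[[0,0,0],[0,0,0],[0,0,0],[0,0,0]],"claw":[-1,-1,-1,-1]}'
python3 -m creep '{"travel":[[0,0,2],[0,0,0],[0,0,0]],"angular":[[0,0,0],[0,0,0],[0,0,0]],"claw":[-1,-1,-1]}'
```

```text
t: 16.75
tool_pos: [536.8, 234.9, 43.9]
eef_rot: [[-0.834, -0.551, 0.0], [-0.551, 0.834, 0.0], [-0.0, -0.0, -1.0]]
wrist_force: [0.4, -0.4, -3.3]
finger_gap: 36.7
finger_force: 42.1
t: 17.05
tool_pos: [536.7, 234.8, 41.8]
eef_rot: [[-0.834, -0.551, -0.0], [-0.551, 0.834, -0.0], [0.0, -0.0, -1.0]]
wrist_force: [-0.2, -0.2, -3.6]
finger_gap: 37.3
finger_force: 42.1
```

```bash
python3 -m creep '{"travel":[[-3,0,1],[-3,0,0],[-2,0,0],[0,0,0]],"angular":[[0,0,0],[0,0,0],[0,0,0],[0,0,0]],"claw":[-1,-1,-1,-1]}'
for k in 1 2 3; do python3 -m creep '{"travel":[[-2,0,0],[0,0,0],[0,0,0]],"angular":[[0,0,0],[0,0,0],[0,0,0]],"claw":[-1,-1,-1]}' | grep -v gap; done
```

```text
t: 17.45
tool_pos: [544.0, 239.8, 40.8]
eef_rot: [[-0.834, -0.551, 0.001], [-0.551, 0.834, 0.001], [-0.001, 0.0, -1.0]]
wrist_force: [-0.2, -0.4, -2.5]
finger_gap: 36.7
finger_force: 42.1
t: 17.75
tool_pos: [544.9, 240.3, 40.8]
eef_rot: [[-0.834, -0.551, -0.0], [-0.551, 0.834, -0.0], [0.0, -0.0, -1.0]]
wrist_force: [-0.9, -0.4, -1.5]
finger_force: 42.3
t: 18.05
tool_pos: [544.9, 240.2, 40.8]
eef_rot: [[-0.834, -0.551, -0.004], [-0.551, 0.834, -0.003], [0.005, -0.0, -1.0]]
wrist_force: [-5.1, -2.4, 2.4]
finger_force: 42.8
t: 18.35
tool_pos: [544.9, 240.2, 40.8]
eef_rot: [[-0.834, -0.551, -0.008], [-0.551, 0.834, -0.005], [0.009, -0.0, -1.0]]
wrist_force: [-7.2, -4.3, 5.2]
finger_force: 43.2
```

```bash
python3 -m creep '{"travel":[[-3,0,0],[-3,0,0],[0,0,0],[0,0,0]],"angular":[[0,0,0],[0,0,0],[0,0,0],[0,0,0]],"claw":[-1,-1,-1,-1]}'
python3 -m creep '{"travel":[[6,0,0],[4,0,0],[0,0,0],[0,0,0],[0,0,0]],"angular":[[0,0,0],[0,0,0],[0,0,0],[0,0,0],[0,0,0]],"claw":[-1,-1,0,0.1,0.2]}'
python3 -m creep '{"travel":[[0,0,-5],[0,0,-20],[0,0,-40],[0,0,-40],[0,0,-30]],"angular":[[0,0,0],[0,0,0],[0,0,0],[0,0,0],[0,0,0]],"claw":[0.2,0.2,0.2,0.2,0.2]}'
python3 -m creep '{"travel":[[30,0,0],[30,0,-10],[0,0,0]],"angular":[[0,0,0],[0,0,0],[0,0,0]],"claw":[0.5,1,1]}'
python3 - <<'E'
from h import *
i=camera_info("wrist");np.save("w6.npy",i,allow_pickle=True);a=camera("wrist");cv2.imwrite("pics/w6.png",a[:,:,::-1]);cv2.imwrite("pics/t6.png",camera("top")[:,:,::-1])
E
```

```text
t: 18.75
tool_pos: [545.0, 240.3, 40.7]
eef_rot: [[-0.834, -0.551, -0.019], [-0.551, 0.835, -0.012], [0.022, -0.0, -1.0]]
wrist_force: [-15.8, -8.4, 14.3]
finger_gap: 37.3
finger_force: 44.3
t: 19.25
tool_pos: [546.3, 241.2, 41.2]
eef_rot: [[-0.834, -0.551, 0.002], [-0.551, 0.834, 0.001], [-0.003, -0.0, -1.0]]
wrist_force: [0.0, 0.3, 0.5]
finger_gap: 51.4
finger_force: 0.0
t: 19.75
tool_pos: [546.1, 241.1, 178.9]
eef_rot: [[-0.834, -0.551, 0.003], [-0.551, 0.834, 0.002], [-0.004, -0.0, -1.0]]
wrist_force: [1.1, -0.0, 0.4]
finger_gap: 51.2
finger_force: 0.0
t: 20.05
tool_pos: [492.7, 205.3, 187.3]
eef_rot: [[-0.835, -0.551, -0.001], [-0.551, 0.835, -0.002], [0.001, -0.001, -1.0]]
wrist_force: [0.2, 0.6, 0.5]
finger_gap: 85.5
finger_force: 0.0
```

View pics/w6.png

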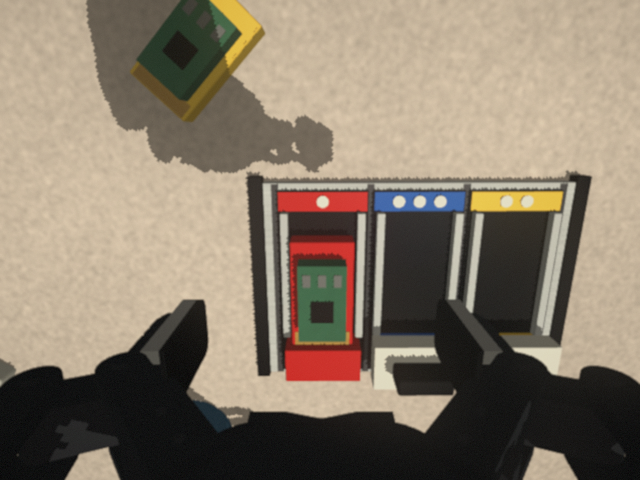

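Bays in w6: red module sits in bay one with its brass end on the header face at (323,345), and the clearances to the rails are even. Next the yellow cap.

```bash
for k in 1 2; do python3 -m creep '{"travel":[[0,0,0],[0,0,0],[0,0,0],[0,0,0],[0,0,0]],"angular":[[0,0,8.2],[0,0,8.2],[0,0,8.2],[0,0,8.2],[0,0,8.2]],"claw":[1,1,1,1,1]}'>/dev/null; done
python3 -m creep '{"travel":[[0,0,0],[0,0,0],[0,0,0]],"angular":[[0,0,8.1],[0,0,0],[0,0,0]],"claw":[1,1,1]}'
python3 -c "
from h import *
goto(508.2,407.8,61,33.4)"
```

```text
t: 21.45
tool_pos: [495.5, 208.1, 185.5]
eef_rot: [[-0.553, 0.833, 0.0], [0.833, 0.553, -0.0], [-0.0, 0.0, -1.0]]
wrist_force: [-0.5, -0.1, 0.4]
finger_gap: 85.4
finger_force: 0.0
pos [495.5 208.1 185.5] yaw 33.58 rz 0.2 shift now [159.4 121.  124.5] after turn [159.8 120.5 124.5]
```

```bash
python3 -m creep '{"travel":[[32,24,0],[32,24,0],[32,24,0],[32,24,0],[32,24,0]],"angular":[[0,0,0],[0,0,0],[0,0,0],[0,0,0],[0,0,0]],"claw":[1,1,1,1,1]}'>/dev/null
python3 -m creep '{"travel":[[0,1,25],[0,0,25],[0,0,0],[0,0,0]],"angular":[[0,0,0],[0,0,0],[0,0,0],[0,0,0]],"claw":[1,1,1,1]}'
python3 - <<'E'
from h import *
i=camera_info("wrist");a=camera("wrist");cv2.imwrite("pics/w7.png",a[:,:,::-1])
t=ctrl.observe()["tool_pos"]
g=cv2.cvtColor(a,cv2.COLOR_RGB2GRAY);m=(g<75).astype(np.uint8)
n,l,s,c=cv2.connectedComponentsWithStats(m)
for k in range(1,n):
    if 800<s[k,4]<6000 and s[k,3]>40: print(s[k],c[k].round(1))
print(proj(i,[[*t[:2],76]]))
goto(508.2,407.8,61,33.4)
E
```

```text
t: 22.35
tool_pos: [508.4, 407.3, 135.7]
eef_rot: [[-0.55, 0.835, -0.0], [0.835, 0.55, -0.0], [-0.0, -0.001, -1.0]]
wrist_force: [1.3, 0.2, 1.3]
finger_gap: 85.4
finger_force: 0.0
[ 306  211   24   81 1905] [317.5 251.2]
[[319.81569507 258.76959737]]
pos [509.1 407.7 136.8] yaw 33.37 rz -0.0 shift now [ 0.6 -0.7 75.8] after turn [ 0.6 -0.7 75.8]
```

```bash
python3 -m creep '{"travel":[[3,-1,20],[0,0,30],[0,0,20],[0,0,5],[0,0,0]],"angular":[[0,0,0],[0,0,0],[0,0,0],[0,0,0],[0,0,0]],"claw":[1,1,1,1,1]}' ; python3 -m creep '{"travel":[[0,0,0],[0,0,0],[0,0,0],[0,0,0],[0,0,0]],"angular":[[0,0,0],[0,0,0],[0,0,0],[0,0,0],[0,0,0]],"claw":[-1,-1,-1,-1,-1]}' 30 >/dev/null; python3 -m creep '{"travel":[[0,0,0],[0,0,0]],"angular":[[0,0,0],[0,0,0]],"claw":[-1,-1]}'
python3 -m creep '{"travel":[[0,0,-10],[0,0,-25],[0,0,-40],[0,0,-40],[0,0,0]],"angular":[[0,0,0],[0,0,0],[0,0,0],[0,0,0],[0,0,0]],"claw":[-1,-1,-1,-1,-1]}'
python3 -c "
from h import *
goto(477,-337,170,-23)"
```

```text
t: 22.9
tool_pos: [506.3, 409.6, 61.6]
eef_rot: [[-0.55, 0.835, 0.001], [0.835, 0.55, 0.001], [0.0, 0.001, -1.0]]
wrist_force: [-0.6, -1.0, -0.3]
finger_gap: 85.2
finger_force: 0.0
t: 23.6
tool_pos: [505.8, 409.6, 61.2]
eef_rot: [[-0.55, 0.835, 0.0], [0.835, 0.55, 0.0], [0.0, 0.0, -1.0]]
wrist_force: [0.1, -0.5, 2.8]
finger_gap: 13.2
finger_force: 34.0
t: 24.1
tool_pos: [509.3, 411.6, 183.0]
eef_rot: [[-0.55, 0.835, 0.011], [0.835, 0.55, 0.008], [0.001, 0.014, -1.0]]
wrist_force: [-0.1, 0.1, -0.4]
finger_gap: 12.6
finger_force: 33.5
pos [509.3 411.6 183. ] yaw 33.34 rz 56.3 shift now [-607.7 -438.4   13. ] after turn [-701.7  262.8   13. ]
```

```bash
for k in 1 2 3; do python3 -m creep '{"travel":[[-37,-22.1,0],[-37,-22.1,0],[-37,-22.1,0],[-37,-22.1,0],[-37,-22.1,0]],"angular":[[0,0,0],[0,0,0],[0,0,0],[0,0,0],[0,0,0]],"claw":[-1,-1,-1,-1,-1]}' >/dev/null; done
python3 -m creep '{"travel":[[-37,-22.1,0],[-37,-22.1,0],[-37,-22.1,0],[0,0,0],[0,0,0]],"angular":[[0,0,0],[0,0,0],[0,0,0],[0,0,8],[0,0,8]],"claw":[-1,-1,-1,-1,-1]}' >/dev/null
python3 -m creep '{"travel":[[0,0,0],[0,0,0],[0,0,0],[0,0,0],[0,0,0]],"angular":[[0,0,8],[0,0,8],[0,0,8],[0,0,8],[0,0,8]],"claw":[-1,-1,-1,-1,-1]}' >/dev/null
python3 -m creep '{"travel":[[0,0,0],[0,0,0],[0,0,0]],"angular":[[0,0,0.3],[0,0,0],[0,0,0]],"claw":[-1,-1,-1]}'
python3 - <<'E'
from h import *
i=camera_info("wrist");a=camera("wrist");cv2.imwrite("pics/w8.png",a[:,:,::-1])
goto(543.5,-364.6,36,-23)
for s in(-1,1):
  A=np.radians(-23.1);print(proj(i,[[477.3+110*s*np.cos(A),-336.3+110*s*np.sin(A),14]]))
E
```

```text
t: 26.9
tool_pos: [539.4, -365.5, 175.7]
eef_rot: [[0.388, 0.922, -0.0], [0.922, -0.388, 0.0], [0.0, -0.0, -1.0]]
wrist_force: [-0.2, 1.0, -0.7]
finger_gap: 13.0
finger_force: 33.5
pos [ 539.4 -365.6  175.8] yaw -22.87 rz 0.1 shift now [  2.5   3.4 139.8] after turn [  2.5   3.4 139.8]
[[ 98.75431319 216.24860144]]
[[370.63430529 217.38998142]]
```

View pics/w8.png

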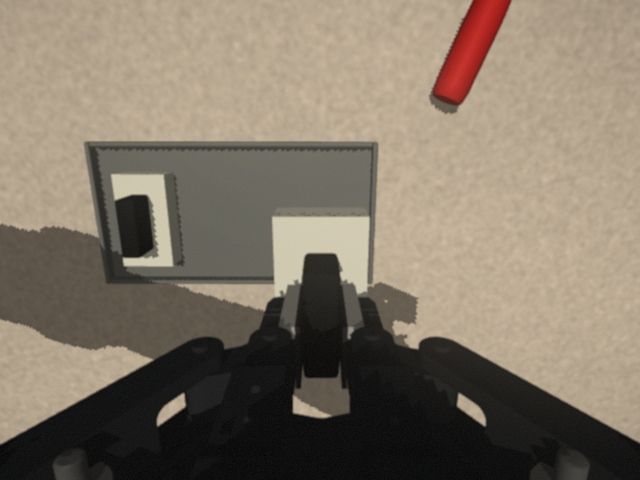

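View w8: first cap flat, bar up, at (143,220) in the tray. Second cap hovers over the right slot at (320,240). Lowering.

```bash
python3 -m creep '{"travel":[[2.5,2,30],[0,0,40],[0,0,40],[0,0,20],[0,0,0]],"angular":[[0,0,0],[0,0,0],[0,0,0],[0,0,0],[0,0,0]],"claw":[-1,-1,-1,-1,-1]}'
python3 -m creep '{"travel":[[0,0,5],[0,0,4],[0,0,0],[0,0,0]],"angular":[[0,0,0],[0,0,0],[0,0,0],[0,0,0]],"claw":[-1,-1,-1,-1]}'
python3 -m creep '{"travel":[[0,0,1.5],[0,0,0],[0,0,0],[0,0,0],[0,0,0]],"angular":[[0,0,0],[0,0,0],[0,0,0],[0,0,0],[0,0,0]],"claw":[-1,-1,0,0,0]}'
python3 -m creep '{"travel":[[0,0,0],[0,0,-10],[0,0,-40],[0,0,-50],[0,0,-50]],"angular":[[0,0,0],[0,0,0],[0,0,0],[0,0,0],[0,0,0]],"claw":[0,0,0.5,1,1]}'
python3 - <<'E'
from h import *
a=camera("top");cv2.imwrite("pics/t9.png",a[:,:,::-1])
h=cv2.cvtColor(a,cv2.COLOR_RGB2HSV);m=((h[...,0]>20)&(h[...,0]<32)&(h[...,1]>140)&(h[...,2]>70)).astype(np.uint8)
n,l,s,c=cv2.connectedComponentsWithStats(m)
print([(s[k].tolist(),c[k].round()) for k in range(1,n) if s[k,4]>15])
goto(439,57,190,81)
E
```

```text
t: 27.45
tool_pos: [540.2, -362.1, 42.1]
eef_rot: [[0.389, 0.921, -0.006], [0.921, -0.389, 0.005], [0.002, -0.008, -1.0]]
wrist_force: [0.2, 0.4, -0.9]
finger_gap: 12.9
finger_force: 33.4
t: 27.85
tool_pos: [542.9, -364.4, 37.9]
eef_rot: [[0.39, 0.921, 0.002], [0.921, -0.39, -0.001], [-0.0, 0.002, -1.0]]
wrist_force: [-0.4, -0.8, -1.3]
finger_gap: 13.5
finger_force: 33.4
t: 28.35
tool_pos: [542.4, -364.2, 35.5]
eef_rot: [[0.39, 0.921, 0.0], [0.921, -0.39, -0.0], [-0.0, 0.0, -1.0]]
wrist_force: [0.5, -1.0, -0.9]
finger_gap: 42.8
finger_force: 0.0
t: 28.85
tool_pos: [542.0, -364.0, 187.4]
eef_rot: [[0.39, 0.921, -0.001], [0.921, -0.39, -0.0], [-0.0, -0.001, -1.0]]
wrist_force: [0.6, 0.3, 1.5]
finger_gap: 83.2
finger_force: 0.0
[([174, 278, 27, 24, 322], array([187., 289.])), ([312, 299, 26, 38, 230], array([324., 323.])), ([205, 324, 27, 20, 163], array([218., 333.]))]
pos [ 545.9 -368.1  197.9] yaw -22.95 rz -103.9 shift now [ 349.8 -264.2    7.9] after turn [172.  403.1   7.9]
```

```bash
for k in 1 2; do python3 -m creep '{"travel":[[29.2,-22,0],[29.2,-22,0],[29.2,-22,0],[29.2,-22,0],[29.2,-22,0]],"angular":[[0,0,0],[0,0,0],[0,0,0],[0,0,0],[0,0,0]],"claw":[1,1,1,1,1]}' >/dev/null; done
python3 -m creep '{"travel":[[29.2,-22,0],[29.2,-22,0],[0,0,0],[0,0,0],[0,0,0]],"angular":[[0,0,0],[0,0,0],[0,0,-8],[0,0,-8],[0,0,-8]],"claw":[1,1,1,1,1]}' >/dev/null
python3 -m creep '{"travel":[[0,0,0],[0,0,0],[0,0,0],[0,0,0],[0,0,0]],"angular":[[0,0,-8],[0,0,-8],[0,0,-8],[0,0,-8],[0,0,-8]],"claw":[1,1,1,1,1]}' >/dev/null
python3 -m creep '{"travel":[[0,0,0],[0,0,0],[0,0,0],[0,0,0],[0,0,0]],"angular":[[0,0,-8],[0,0,-8],[0,0,-8],[0,0,-8],[0,0,-8]],"claw":[1,1,1,1,1]}' >/dev/null
python3 -m creep '{"travel":[[0,0,0],[0,0,0]],"angular":[[0,0,0],[0,0,0]],"claw":[1,1]}'
python3 - <<'E'
from h import *
i=camera_info("wrist");np.save("w9.npy",i,allow_pickle=True);a=camera("wrist");cv2.imwrite("pics/w9.png",a[:,:,::-1])
t=ctrl.observe()["tool_pos"];print(proj(i,[[*t[:2],40]]))
E
```

```text
t: 31.6
tool_pos: [436.0, 61.3, 185.7]
eef_rot: [[-0.987, 0.159, 0.001], [0.159, 0.987, 0.0], [-0.001, 0.0, -1.0]]
wrist_force: [0.0, -1.1, 0.1]
finger_gap: 85.3
finger_force: 0.0
[[320.245684   221.59620881]]
```

View pics/w9.png

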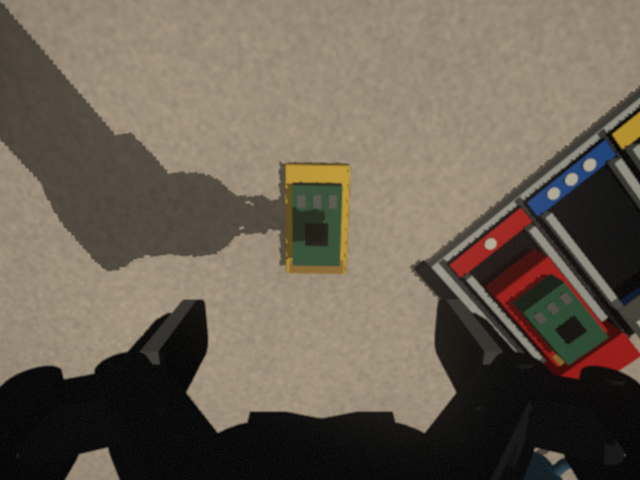

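Run:
```python
from h import *
i=np.load("w9.npy",allow_pickle=True).item()
w=ray(i,[(294,184),(341,184),(340,266),(292,265)],40);d=(w[2]+w[3]-w[0]-w[1])/2;c=w.mean(0)
print(c,np.linalg.norm(d),np.degrees(np.arctan2(d[1],d[0])))
goto(*c,25,90+np.degrees(np.arctan2(d[1],d[0])))
```

```text
[438.91565018  58.11561419] 64.68963071466716 -10.359604647865204
pos [435.9  61.3 185.6] yaw 80.89 rz 1.2 shift now [ -3.5  -2.7 160.6] after turn [ -3.5  -2.6 160.6]
```

View w9: yellow module deck at (317,225), brass end towards +x, undisturbed. Grasping it.

```bash
python3 -m creep '{"travel":[[-3.5,-2.6,30],[0,0,40],[0,0,40],[0,0,30],[0,0,0]],"angular":[[0,0,1.2],[0,0,0],[0,0,0],[0,0,0],[0,0,0]],"claw":[1,1,1,1,1]}' >/dev/null
python3 -m creep '{"travel":[[0,0,15],[0,0,6],[0,0,0],[0,0,0],[0,0,0]],"angular":[[0,0,0],[0,0,0],[0,0,0],[0,0,0],[0,0,0]],"claw":[1,1,1,-1,-1]}' 40
python3 -m creep '{"travel":[[0,0,0],[0,0,0],[0,0,0],[0,0,0],[0,0,0]],"angular":[[0,0,0],[0,0,0],[0,0,0],[0,0,0],[0,0,0]],"claw":[-1,-1,-1,-1,-1]}'
python3 -m creep '{"travel":[[0,0,-10],[0,0,-30],[0,0,-40],[0,0,-20],[0,0,0]],"angular":[[0,0,0],[0,0,0],[0,0,0],[0,0,0],[0,0,0]],"claw":[-1,-1,-1,-1,-1]}'
python3 -c "
from h import *
u=np.array([.834,.551]);n=np.array([-.551,.834])
p=np.array([536.7,234.8])+160*n-14*u
goto(*p,124,123.5)"
```

```text
t: 32.65
tool_pos: [439.6, 58.5, 25.3]
eef_rot: [[-0.984, 0.176, 0.002], [0.176, 0.984, 0.0], [-0.002, 0.001, -1.0]]
wrist_force: [-0.3, 0.5, 0.6]
finger_gap: 59.3
finger_force: 0.0
t: 33.15
tool_pos: [439.2, 58.4, 25.1]
eef_rot: [[-0.984, 0.176, 0.001], [0.176, 0.984, 0.0], [-0.001, 0.0, -1.0]]
wrist_force: [-1.0, 0.4, 5.8]
finger_gap: 36.9
finger_force: 40.3
t: 33.65
tool_pos: [440.6, 58.7, 127.2]
eef_rot: [[-0.984, 0.176, 0.007], [0.176, 0.984, 0.001], [-0.006, 0.002, -1.0]]
wrist_force: [0.3, 0.1, -1.9]
finger_gap: 37.2
finger_force: 41.1
pos [440.6  58.7 127.2] yaw 79.85 rz -43.7 shift now [ 56.9 296.4   3.2] after turn [-163.5  253.8    3.2]
```

```bash
python3 -m creep '{"travel":[[7.1,37,0],[7.1,37,0],[7.1,37,0],[7.1,37,0],[7.1,37,0]],"angular":[[0,0,0],[0,0,0],[0,0,0],[0,0,0],[0,0,0]],"claw":[-1,-1,-1,-1,-1]}'>/dev/null
python3 -m creep '{"travel":[[7.1,37,0],[7.1,37,0],[7.1,37,0],[0,0,0],[0,0,0]],"angular":[[0,0,0],[0,0,0],[0,0,0],[0,0,-7.3],[0,0,-7.3]],"claw":[-1,-1,-1,-1,-1]}'>/dev/null
python3 -m creep '{"travel":[[0,0,0],[0,0,0],[0,0,0],[0,0,0],[0,0,0]],"angular":[[0,0,-7.3],[0,0,-7.3],[0,0,-7.3],[0,0,-7.3],[0,0,0]],"claw":[-1,-1,-1,-1,-1]}'>/dev/null
python3 -m creep '{"travel":[[0,0,0],[0,0,0]],"angular":[[0,0,0],[0,0,0]],"claw":[-1,-1]}'
python3 - <<'E'
from h import *
i=camera_info("wrist");np.save("w10.npy",i,allow_pickle=True);a=camera("wrist");cv2.imwrite("pics/w10.png",a[:,:,::-1])
E
```

```text
t: 35.35
tool_pos: [434.8, 359.5, 123.7]
eef_rot: [[-0.833, -0.553, -0.001], [-0.553, 0.833, -0.001], [0.001, -0.0, -1.0]]
wrist_force: [-1.1, -0.0, -1.3]
finger_gap: 37.1
finger_force: 41.1
```

View pics/w10.png

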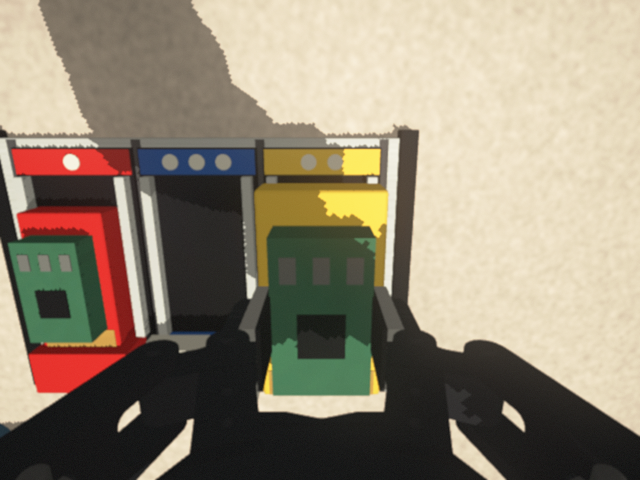

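View w10: yellow pips centred at (322,162), with the tool plane at column 322, so it is aligned; row as in the red case. Lowering.

```bash
python3 -m creep '{"travel":[[-8,0,0],[-8,0,0],[0,0,20],[0,0,20],[0,0,0]],"angular":[[0,0,0],[0,0,0],[0,0,0],[0,0,0],[0,0,0]],"claw":[-1,-1,-1,-1,-1]}'>/dev/null
python3 -m creep '{"travel":[[0,0,15],[0,0,10],[0,0,5],[0,0,5],[0,0,0]],"angular":[[0,0,0],[0,0,0],[0,0,0],[0,0,0],[0,0,0]],"claw":[-1,-1,-1,-1,-1]}'
python3 -m creep '{"travel":[[0,0,3],[0,0,2],[0,0,0],[0,0,0]],"angular":[[0,0,0],[0,0,0],[0,0,0],[0,0,0]],"claw":[-1,-1,-1,-1]}'
python3 -m creep '{"travel":[[0,0,2],[0,0,0],[0,0,0]],"angular":[[0,0,0],[0,0,0],[0,0,0]],"claw":[-1,-1,-1]}'
```

```text
t: 36.4
tool_pos: [448.3, 368.6, 49.0]
eef_rot: [[-0.832, -0.554, -0.001], [-0.554, 0.832, -0.001], [0.001, -0.0, -1.0]]
wrist_force: [-0.6, -0.1, -2.1]
finger_gap: 37.1
finger_force: 41.2
t: 36.8
tool_pos: [448.5, 368.7, 44.4]
eef_rot: [[-0.832, -0.554, 0.0], [-0.554, 0.832, 0.0], [-0.0, -0.0, -1.0]]
wrist_force: [0.3, -0.8, -1.5]
finger_gap: 37.1
finger_force: 41.2
t: 37.1
tool_pos: [448.4, 368.6, 42.2]
eef_rot: [[-0.832, -0.554, -0.0], [-0.554, 0.832, -0.0], [0.0, -0.0, -1.0]]
wrist_force: [-0.7, 0.2, -1.8]
finger_gap: 37.1
finger_force: 41.2
```

```bash
python3 -m creep '{"travel":[[-3,0,1],[-3,0,0],[-2,0,0],[0,0,0]],"angular":[[0,0,0],[0,0,0],[0,0,0],[0,0,0]],"claw":[-1,-1,-1,-1]}'
for k in 1 2 3; do python3 -m creep '{"travel":[[-2,0,0],[0,0,0],[0,0,0]],"angular":[[0,0,0],[0,0,0],[0,0,0]],"claw":[-1,-1,-1]}' | egrep "pos|wrist"; done
```

```text
t: 37.5
tool_pos: [455.6, 373.4, 41.3]
eef_rot: [[-0.833, -0.554, 0.001], [-0.554, 0.833, 0.0], [-0.001, 0.0, -1.0]]
wrist_force: [1.0, 0.1, -1.6]
finger_gap: 36.9
finger_force: 41.2
tool_pos: [456.4, 374.0, 41.3]
wrist_force: [-1.0, -0.9, -0.6]
tool_pos: [456.4, 374.0, 41.3]
wrist_force: [-4.5, -2.5, 3.1]
tool_pos: [456.4, 374.0, 41.3]
wrist_force: [-6.6, -5.3, 7.4]
```

```bash
python3 -m creep '{"travel":[[-3,0,0],[-3,0,0],[0,0,0],[0,0,0]],"angular":[[0,0,0],[0,0,0],[0,0,0],[0,0,0]],"claw":[-1,-1,-1,-1]}'
python3 -m creep '{"travel":[[6,0,0],[4,0,0],[0,0,0],[0,0,0],[0,0,0]],"angular":[[0,0,0],[0,0,0],[0,0,0],[0,0,0],[0,0,0]],"claw":[-1,-1,0,0.1,0.2]}'
python3 -m creep '{"travel":[[0,0,-5],[0,0,-20],[0,0,-40],[0,0,-40],[0,0,-30]],"angular":[[0,0,0],[0,0,0],[0,0,0],[0,0,0],[0,0,0]],"claw":[0.2,0.2,0.2,0.2,0.2]}'
python3 -m creep '{"travel":[[30,-20,0],[30,-30,0],[0,-30,0],[0,0,0],[0,0,0]],"angular":[[0,0,0],[0,0,0],[0,0,0],[0,0,0],[0,0,0]],"claw":[0.5,1,1,1,1]}'
python3 - <<'E'
from h import *
i=camera_info("wrist");np.save("w11.npy",i,allow_pickle=True);a=camera("wrist")[:,:,::-1];b=camera("top")[:,:,::-1]
cv2.imwrite("pics/w11.png",a);cv2.imwrite("pics/t11.png",b)
cv2.imwrite("pics/c11.png",np.vstack([cv2.resize(a[150:400,130:560],(800,465),interpolation=cv2.INTER_CUBIC)]))
cv2.imwrite("pics/c12.png",cv2.resize(b[170:370,140:540],(800,400),interpolation=cv2.INTER_CUBIC))
E
```

```text
t: 38.8
tool_pos: [456.6, 374.1, 41.2]
eef_rot: [[-0.832, -0.555, -0.017], [-0.555, 0.832, -0.014], [0.022, -0.002, -1.0]]
wrist_force: [-14.6, -8.9, 15.2]
finger_gap: 37.2
finger_force: 43.3
t: 39.3
tool_pos: [457.9, 375.0, 41.6]
eef_rot: [[-0.833, -0.554, 0.002], [-0.554, 0.833, 0.001], [-0.002, 0.0, -1.0]]
wrist_force: [-0.1, -0.9, 0.5]
finger_gap: 51.3
finger_force: 0.0
t: 39.8
tool_pos: [457.7, 375.0, 179.4]
eef_rot: [[-0.832, -0.554, 0.003], [-0.554, 0.832, 0.003], [-0.004, 0.001, -1.0]]
wrist_force: [0.6, 0.1, 0.9]
finger_gap: 51.2
finger_force: 0.0
t: 40.3
tool_pos: [451.9, 274.1, 176.9]
eef_rot: [[-0.834, -0.552, 0.001], [-0.552, 0.834, 0.001], [-0.001, 0.0, -1.0]]
wrist_force: [0.1, 0.2, 0.1]
finger_gap: 85.3
finger_force: 0.0
```

View pics/c11.png

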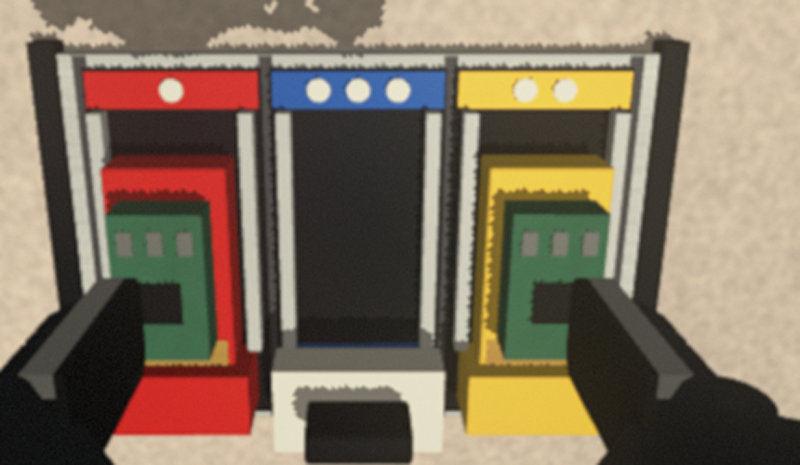

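View pics/c12.png

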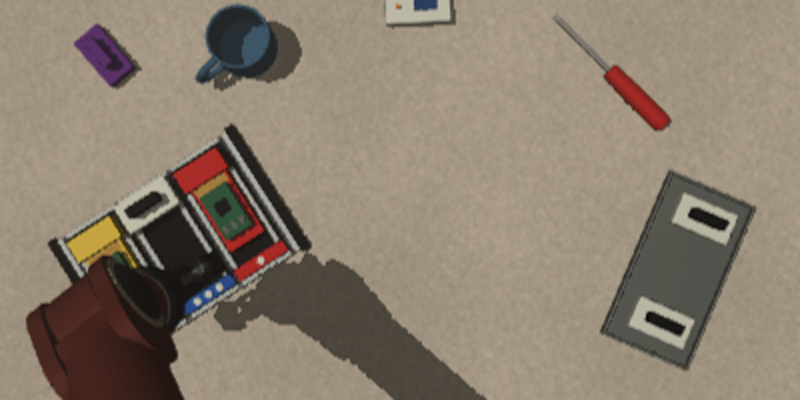

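View c11: red and yellow modules sit alike against their headers (rear edges both at row about 155), and blue stays capped. View c12: both caps lie flat, bar up, in the tray at (708,218) and (662,322), and the bystanders are untouched. Handing in.

```bash
python3 -c "
from cell import ctrl
print(ctrl.finish_job())"
```

```text
the job is handed in; nothing more can be done
None
```

I handed the job in at about 40 s: red module in bay one and yellow in bay two, each pushed against its header with about 17 N, and their caps bar up on the tray floor; no blue module was on the bench, so its bay stays capped; no verdict was returned.

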